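Mark the end of a carton with a spring-fired marker

TASK

Mark the end of the small carton with the spring-fired marker. First draw the marker's striker back by its upright knob until the catch holds it there; then slide the carton lengthwise along the desk out from between the two clip boxes until it is clear of both, without shifting them. Then lay the carton flat and lengthwise in the marker's bed, between its guides, let go of it, and press the trip pad so that the striker shoots forward and clamps the carton against the stop; leave it so, and leave the other things on the desk alone.

Things in the scene. Friction and masses are not known exactly. Their poses are not given: they have to be found in the camera images.
- marker: Spring-fired marker, fixed to the desk: grey base plate 240 x 90 x 10 mm. Origin at the centre of its underside; +x is the direction in which the striker fires, z up. From the +x end: upright stop (top 56 mm above the desk), raised bed with four guides, slotted housing in which the striker slides (x -75 to +1 mm, 58 mm wide, top 55 mm above the desk), trip pad at the -x end.
- bed_center (a point): Point on the bed's top, 34 mm above the desk, where the middle of the carton's underside is to be set; axes as the marker's. The bed is 36 mm wide. The stop's face is 50 mm from here towards +x. The striker's face is 55 mm from here towards -x when held back; when forward only 10 mm, so the carton has no room.
- guides (a point): Point midway between the four guides, at bed height (0.5 mm behind bed_center); axes as the marker's. The guides hold the carton sideways with 3 mm play each side; they flare outward at their tops, 55 mm above the desk. They stand 28 to 50 mm ahead of and behind this point; between the pairs both long sides of the bed are free for fingers, down to the base plate 10 mm above the desk.
- striker (a joint): Travel of the striker, m, positive when drawn back (marker -x); 0 = forward, bed empty; 0.052 = rear end stop. A spring drives it forward (5 N at 0, 10 N at 0.05; up to 14 N to draw it over the catch). Once drawn past 0.046 the catch snaps up and holds it at about 0.045. Fired on a carton it rests at about 0.016, clamping the carton against the stop with 6 N.
- knob (a point): Centre of the striker's knob, an upright black block with rounded edges, 18 mm along the marker's x, 34 mm across, 30 mm high, its top 98 mm above the desk; nothing is beside it from 55 mm above the desk upward. It moves with the striker; axes as the marker's.
- trip (a joint): Travel of the trip pad, m, positive downward; 0 = up, 0.012 = bottom. A light spring lifts it. Pressing it down about 6 to 9 mm (about 4 N with the striker held by the catch) lets the catch go.
- trip_top (a point): Centre of the top face of the trip pad at the marker's -x end, black, 32 mm along the marker by 36 mm across; 58 mm above the desk when up. Axes as the marker's.
- carton: Small printed carton lying flat, 45 x 75 x 18 mm (x, y, z; long along its y), about 60 g. Origin at the centre of its underside. At the start it lies on the desk side by side with and between the two clip boxes, its long sides against theirs; either end may be struck.
- clip_box_a: Flat lidded box of paper clips, about 52 x 64 x 21 mm, 150 g, lying flat on the carton's -x side, its 64 mm side along the carton's length. Origin at the centre of its underside.
- clip_box_b: A like clip box on the carton's +x side. Origin at the centre of its underside.
- monitor_foot (a point): Middle of the foot of the monitor on the right of the work, at desk height; fixed, to be kept clear of. Its screen, about 420 mm wide, stands upright from about 75 to 440 mm above the desk, over a line from about 140 mm ahead and 160 mm left of this point to 110 mm nearer the robot and 190 mm right of it.
- mouse: Bystander: dark computer mouse, about 110 x 54 x 40 mm; origin at the centre of its underside

How it is judged:
By the outcome, as a careful person would: the job done as asked, in the order asked, and still so for the second after the job is handed in, with the robot touching nothing.
It also fails if it takes over 72 s, if anything falls off the work surface, if the arm or the gripper's body presses on something with over 40 N, if the wrist force passes 120 N, or if a joint passes its speed limit or range.

ROBOT

A 7-joint arm with a two-finger parallel gripper is mounted at the origin on the work surface; the furniture and walls round the work are solid. World frame = base frame: x ahead of the robot, y to its left, z up, the work surface at z = 0. Lengths are in m, angles in rad, forces in N, time in s.
With the tool pointing down it reaches from about 0.425 to 0.95 m from the base axis. Payload 16.7 kg.
Tool frame: the origin (TCP) lies between the finger pads; the fingertips stand 25 mm ahead of it and the grasp point (between the pads) lies 6 mm ahead of it (tip_reach is the distance from the TCP to the fingertips, in m); z points along the fingers, y is the line along which they close (so a half turn about z gives the same grasp; the last joint's range is limited). The gripper opens to 94 mm and grips with 3 to 60 N. Pads are 16 mm wide; open, the fingers measure 119 mm over their backs; the gripper's body (75 mm by 177 mm) begins 78 mm behind the grasp point.
Start: joints at [-1.49, 0.426, 0.074, 1.606, -0.034, 1.111, -0.067], TCP at [0.154, 0.657, 0.23] pointing down, gripper open.
Joint ranges: [-2.85, 2.85], [-0.5, 2.14], [-1.23, 1.37], [0.21, 2.46], [-1.02, 4.16], [0.16, 2.05], [-2.73, 2.73]. Speed limits (rad/s): [1.89, 1.89, 2.39, 2.39, 3.01, 3.01, 3.01].

INTERFACE

Orientations are given as a unit quaternion [x, y, z, w].
In Python, from station import observe, grab_frame, finish_job, tip_reach gives the robot as it stands.
- The arm moves only by the tool arm_command, never from a script. Its argument "motion" is a list of rows, each an object with "dp": the shift along the tool's x, y, z scaled (see below), a list of three; "spin": the turn about the tool's z scaled (see below); "gripper": the gripper command: -1 is shut, 1 is fully open, values between are in proportion. In form: [{"dp": [x, y, z], "spin": spin, "gripper": gripper}, ...]. A call has 1 to 10 rows; each row shifts and turns the commanded pose from where the row before left it, along the tool's axes as they then stand; what a row does not reach is not made up. The controller multiplies each number of a shift by 20 mm and each number of a turn by 0.15 rad. A row lasts 1/10 s, in which the tool goes at most 50 mm and 8.59 degrees, less where a joint would pass 70% of its speed; a pose out of reach is approached as far as the arm can. A call with a number of a shift or a turn outside -1 to 1 is refused whole. A call with a gripper value outside its range is refused whole. The fingers move at their own pace and stop on an object; "force" is the grip in N (left out, the last holds). Time passes only in rows, so rows that do not move let the fingers close. It gives the time, the measured TCP pose, the force, the opening and the grip force at its end, in the units of the state.
- observe(): the state, without advancing time (a new reading comes with each control period).
- grab_frame(name): name is "side" or "top"; returns a dict with "img" (400x640x3 uint8, red, green, blue), "K" (3x3 intrinsics, pixels), "rvec" (rotation vector, rad) and "tvec" (3), from world to camera coordinates, as OpenCV has them. Camera axes: x right, y down, z forward; pixel columns grow to the right and rows downward; lengths in m; the calibration is good to about 2 mm. A picture is of the moment at which its call begins. There is no depth.
- finish_job(): hands the job in; it is judged then, once.
The state is a dict: "clock": time; "joint_positions": joint angles; "joint_velocities": joint speeds; "joint_torque": joint torques, N m; "position": TCP position; "tcp_rot": TCP orientation; "contact_force": force on the tool from outside, world axes, zero at the start; "torque": the same for the moment, N m; "grip_width": finger opening in m; "grip_force": force on a finger pad.
Only numpy, scipy, OpenCV 4.12 (cv2) and the standard library are available. Lean on these libraries where they do the work, as an engineer would, in place of code of your own. Each camera call takes 0.05 s, during which the arm holds its last target. There are 200 camera calls.

## Working session

There is one attempt and no reset: what is moved stays moved. The work goes in short steps, Python scripts to look and compute and a tool call to move; the robot and the scene stay as the last step left them, time stands still between calls to the robot, and variables do not carry over. Pictures are saved under pics/ and viewed, at most 10 in all, crops included, and the job is handed in when it is done.

Besides the shell and the picture viewer there is one more tool, called after "Request:" as name(argument=value, ...), one argument or row to a line, values as JSON. arm_command: Moves the arm, as the interface text tells. Its arguments: {"type":"object","properties":{"motion":{"type":"array"},"force":{"type":"number"}},"required":["motion"]}

```bash
mkdir -p pics; ls
python3 - <<'E'
from station import observe, grab_frame, tip_reach
import cv2, json, numpy as np, pickle
print(tip_reach); s=observe(); print(s)
for n in ("top","side"):
    f=grab_frame(n); pickle.dump(f,open(f"pics/{n}0.pkl","wb"))
    cv2.imwrite(f"pics/{n}0.png",f["img"][:,:,::-1])
    R=cv2.Rodrigues(f["rvec"])[0]; print(n,f["K"],"cam",-R.T@np.ravel(f["tvec"]))
E
```

```text
pics
0.025
{'clock': 0.0, 'joint_positions': array([-1.49048414,  0.42673152,  0.07384504,  1.6066055 , -0.03412855,
        1.11082062, -0.06709593]), 'joint_velocities': array([-3.20014670e-04, -3.47178380e-05, -8.48718954e-04, -3.19839740e-04,
        1.14546084e-03,  8.37456482e-04,  5.77650852e-04]), 'joint_torque': array([-8.62810684e-04, -9.35772800e+01,  3.66574958e+00, -4.54198265e+01,
       -4.89199581e-02,  1.99267350e-02,  8.24880703e-05]), 'position': array([0.15368337, 0.65684487, 0.22977641]), 'tcp_rot': array([ 1.14670717e-01,  9.93403342e-01, -6.51668651e-04, -4.07483655e-05]), 'contact_force': array([ 0.04404014, -0.18176388,  0.53603248]), 'torque': array([ 0.05516573,  0.00503444, -0.0555328 ]), 'grip_force': 0.0, 'grip_width': 0.09387365218825532}
top [[491.3965547    0.         327.01676816]
 [  0.         491.3965547  193.23002498]
 [  0.           0.           1.        ]] cam [0.37979265 0.05020664 1.26760373]
side [[395.36316997   0.         325.65930639]
 [  0.         395.36316997 200.73040307]
 [  0.           0.           1.        ]] cam [0.30921763 0.34976832 0.86330684]
```

View pics/top0.png

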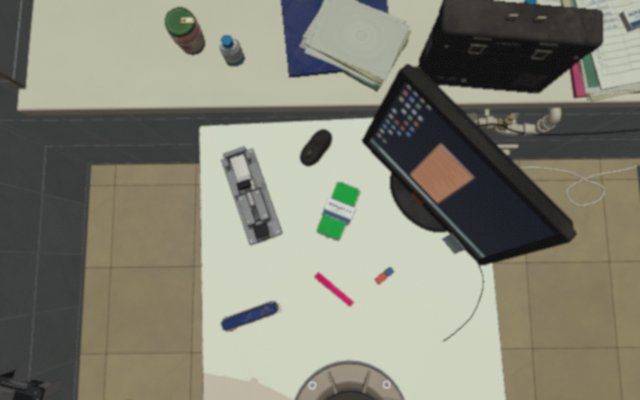

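View pics/side0.png

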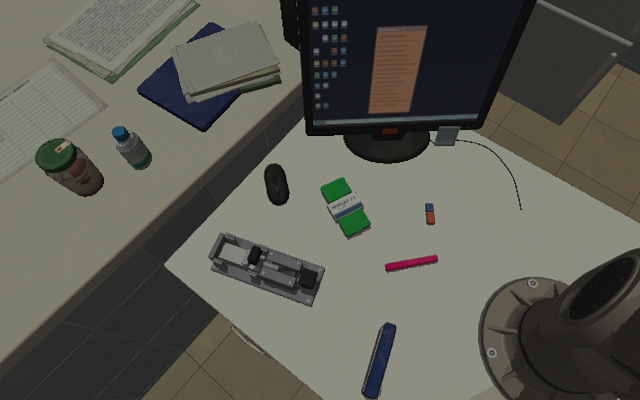

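The top view shows the marker at about (250,195) with its stop up-left and the trip pad at (263,232). The green-white-green row of clip box, carton and clip box is at (340,210), the mouse at (316,147) and the monitor on the right. The side view shows the same things, with the knob at (254,255). I'll zoom in next.

```bash
cat > h.py <<'E'
import numpy as np, cv2, pickle
from scipy.spatial.transform import Rotation as Ro
def load(n): return pickle.load(open(f"pics/{n}.pkl","rb"))
def ray(f,px):
    R=cv2.Rodrigues(f["rvec"])[0]; c=-R.T@np.ravel(f["tvec"])
    return c, R.T@np.linalg.inv(f["K"])@np.array([px[0],px[1],1.])
def onz(f,px,z):
    c,d=ray(f,px); return c+d*(z-c[2])/d[2]
def proj(f,P): return cv2.projectPoints(np.float64(P).reshape(-1,1,3),f["rvec"],f["tvec"],f["K"],None)[0].reshape(-1,2)
def tri(fa,pa,fb,pb):
    (a,d),(b,e)=ray(fa,pa),ray(fb,pb)
    s=np.linalg.lstsq(np.c_[d,-e],b-a,rcond=None)[0]; p,q=a+s[0]*d,b+s[1]*e
    return (p+q)/2,np.linalg.norm(p-q)
E
python3 - <<'E'
from h import *
t,s=load("top0"),load("side0")
a=cv2.resize(t["img"][130:250,205:365],None,fx=5,fy=5,interpolation=2)
b=cv2.resize(s["img"][170:310,200:380],None,fx=4.4,fy=4.4,interpolation=2)
cv2.imwrite("pics/tz.png",a[:600,:800,::-1]);cv2.imwrite("pics/sz.png",b[:600,:800,::-1])
for n,f in(("t",t),("s",s)):
    h=cv2.cvtColor(f["img"],cv2.COLOR_RGB2HSV)
    m=cv2.inRange(h,(50,120,60),(75,255,255)); m[:130]=0;
    for c in cv2.findContours(m,0,2)[0]:
        if cv2.contourArea(c)>60:
            r=cv2.minAreaRect(c); print(n,r,[np.round(onz(f,p,.021)[:2],4).tolist() for p in cv2.boxPoints(r)])
E
```

```text
t ((330.75, 226.74996948242188), (23.171344757080078, 17.3513126373291), 22.38013458251953) [[0.4647, 0.0767], [0.5053, 0.0596], [0.4822, 0.0054], [0.4418, 0.0227]]
t ((345.25860595703125, 193.60345458984375), (22.469135284423828, 16.526885986328125), 21.801410675048828) [[0.5493, 0.0375], [0.589, 0.0212], [0.5667, -0.0319], [0.5272, -0.0155]]
s ((354.1999816894531, 222.4000244140625), (19.677400588989258, 27.72724723815918), 63.43495178222656) [[0.5062, 0.062], [0.4806, 0.0009], [0.4385, 0.0237], [0.4642, 0.0832]]
s ((335.7062072753906, 189.4639434814453), (17.46395492553711, 26.50053596496582), 66.03751373291016) [[0.5912, 0.0212], [0.5642, -0.0384], [0.5245, -0.0149], [0.5516, 0.0433]]
```

View pics/tz.png

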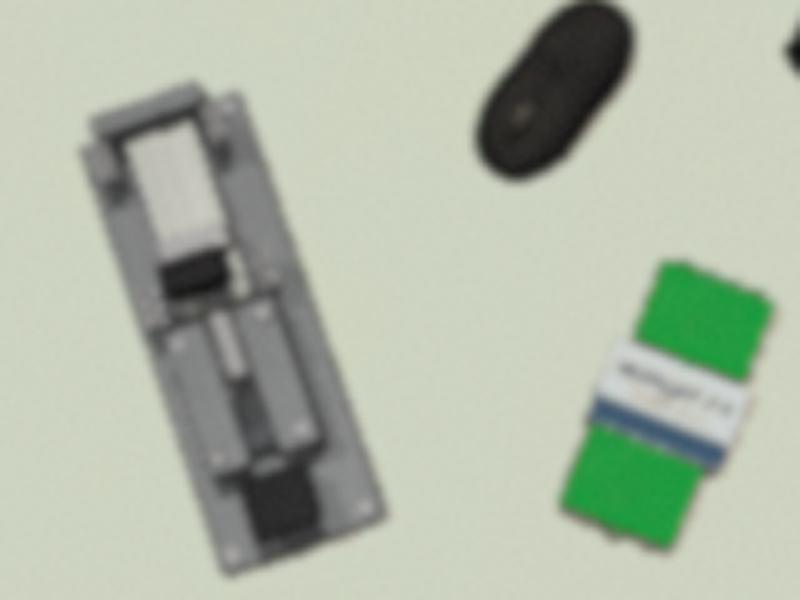

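View pics/sz.png

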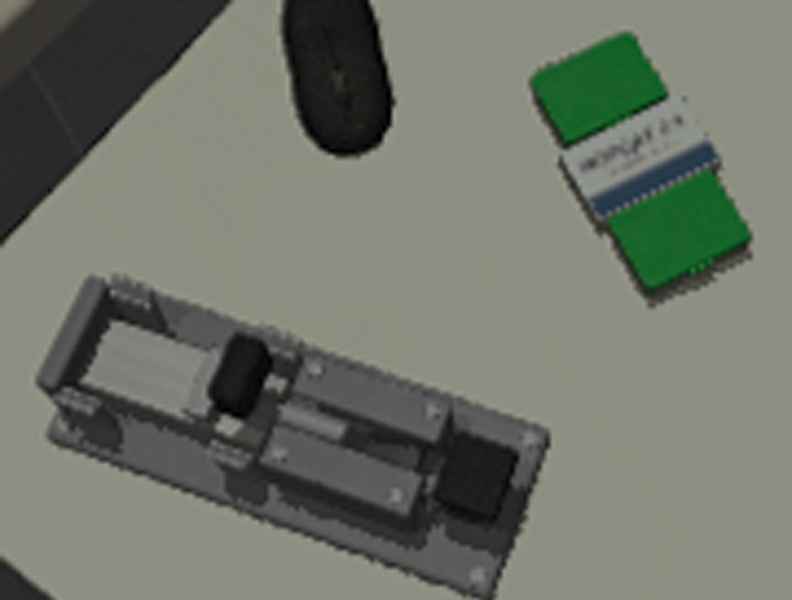

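Run:
```python
from h import *
t,s=load("top0"),load("side0")
T=lambda u,v:(205+u/5-.4,130+v/5-.4); S=lambda u,v:(200+u/4.4-.4,170+v/4.4-.4)
def show(n,f,px,z): print(n,np.round(onz(f,px,z),4))
for u,v in((230,575),(386,517),(240,95),(82,150)): show("t base",t,T(u,v),.01 )
for u,v in((490,598),(548,432),(48,435)): show("s base",s,S(u,v),.01)
for u,v in((92,118),(197,85),(208,97),(100,138)): show("t stop",t,T(u,v),.056)
for u,v in((95,275),(38,385),(52,388),(110,285)): show("s stop",s,S(u,v),.056)
show("t pad",t,T(282,505),.058); show("s pad",s,S(478,478),.058)
for u,v in((178,343),(262,312),(301,428),(220,458)): show("t screw",t,T(u,v),.055)
for u,v in((280,453),(316,369),(433,410),(396,495)): show("s screw",s,S(u,v),.055)
# black blobs
for n,f in(("t",t),("s",s)):
    g=f["img"].max(2); m=((g<45)*255).astype(np.uint8)
    for c in cv2.findContours(m,0,2)[0]:
        if 40<cv2.contourArea(c)<1500:
            r=cv2.minAreaRect(c); p=onz(f,r[0],.09); q=onz(f,r[0],.058)
            if 0<p[1]<.4 and .3<p[0]<.9: print(n,np.round(r[0],1),np.round(r[1],1),r[2],p.round(3),q.round(3))
# group outline by difference from desk
for n,f,ref in(("t",t,(300,220)),("s",s,(330,250))):
    lab=cv2.cvtColor(f["img"],cv2.COLOR_RGB2LAB).astype(int)
    print(n,lab[ref[1],ref[0]])
    h=cv2.cvtColor(f["img"],cv2.COLOR_RGB2HSV)
    m=cv2.inRange(h,(95,80,50),(125,255,255)); x,y=(340,210) if n=="t" else (350,210)
    for c in cv2.findContours(m,0,2)[0]:
        r=cv2.minAreaRect(c)
        if cv2.contourArea(c)>15 and abs(r[0][0]-x)<30 and abs(r[0][1]-y)<30: print(n,"blue",r,[onz(f,p,.018)[:2].round(4).tolist() for p in cv2.boxPoints(r)])
```

```text
t base [0.4311 0.2458 0.01  ]
t base [0.4597 0.1663 0.01  ]
t base [0.6815 0.2432 0.01  ]
t base [0.6531 0.3254 0.01  ]
s base [0.4307 0.2477 0.01  ]
s base [0.4606 0.1666 0.01  ]
s base [0.6544 0.3256 0.01  ]
t stop [0.6595 0.3107 0.056 ]
t stop [0.6759 0.2579 0.056 ]
t stop [0.6696 0.2523 0.056 ]
t stop [0.6491 0.3064 0.056 ]
s stop [0.6764 0.2557 0.056 ]
s stop [0.6574 0.3128 0.056 ]
s stop [0.6511 0.3096 0.056 ]
s stop [0.6669 0.2548 0.056 ]
t pad [0.4632 0.2131 0.058 ]
s pad [0.4636 0.2146 0.058 ]
t screw [0.5446 0.2659 0.055 ]
t screw [0.5597 0.2242 0.055 ]
t screw [0.5014 0.2044 0.055 ]
t screw [0.487  0.2443 0.055 ]
s screw [0.5447 0.2639 0.055 ]
s screw [0.5593 0.2226 0.055 ]
s screw [0.5021 0.2025 0.055 ]
s screw [0.4888 0.2445 0.055 ]
t [243.7 185.1] [ 6.3 10.8] 71.56504821777344 [0.572 0.252 0.09 ] [0.577 0.257 0.058]
t [315.7 147.6] [16.4 37.4] 37.87498474121094 [0.663 0.076 0.09 ] [0.671 0.077 0.058]
s [288.5 277.2] [63.2 27.3] 2.2025983333587646 [0.489 0.243 0.09 ] [0.497 0.238 0.058]
s [254.6 256.6] [12.1 21.1] 20.556045532226562 [0.571 0.254 0.09 ] [0.581 0.251 0.058]
s [224.8 250. ] [15.6 29.1] 28.610462188720703 [0.627 0.283 0.09 ] [0.64  0.28  0.058]
s [276.3 184.2] [41.  21.4] 79.69515228271484 [0.647 0.104 0.09 ] [0.661 0.094 0.058]
t [214 123 136]
t blue ((336.1723937988281, 216.0689697265625), (25.62595558166504, 2.5997345447540283), 21.801406860351562) [[0.5103, 0.0584], [0.5164, 0.0558], [0.4913, -0.0046], [0.4852, -0.002]]
s [150 124 135]
s blue ((348.2000427246094, 210.4000244140625), (3.5777082443237305, 29.516096115112305), 63.43495178222656) [[0.5195, 0.057], [0.4922, -0.0087], [0.4843, -0.0044], [0.5116, 0.0609]]
```

Both views agree within 2 mm. The marker's axis lies at 19.4°, centre (0.556, 0.245); the knob is at (0.573, 0.252) and bed_center near (0.611, 0.264). The carton is at (0.516, 0.022) with its long axis at about 66.5°. Moving to the knob now.

Request:
arm_command(
  motion=[
    {"dp": [-1, -0.6, 0], "spin": 0, "gripper": 1},
    {"dp": [-1, -0.6, 0], "spin": 0, "gripper": 1},
    {"dp": [-1, -0.6, 0], "spin": 0, "gripper": 1},
    {"dp": [-1, -0.6, 0], "spin": 0, "gripper": 1},
    {"dp": [-1, -0.6, 0], "spin": 0, "gripper": 1},
    {"dp": [-1, -0.6, 0], "spin": 0, "gripper": 1},
    {"dp": [-1, -0.6, 0], "spin": 0, "gripper": 1},
    {"dp": [-1, -0.6, 0], "spin": 0, "gripper": 1},
    {"dp": [-1, -0.6, 0], "spin": 0, "gripper": 1},
    {"dp": [-1, -0.6, 0], "spin": 0, "gripper": 1},
  ],
)

```text
clock: 1.1
position: [0.3222, 0.4932, 0.2303]
tcp_rot: [0.115, 0.993, -0.0, -0.0]
contact_force: [-0.2, -0.2, 0.6]
grip_width: 0.094
grip_force: 0.0
```

Request:
arm_command(
  motion=[
    {"dp": [-1, -0.6, 0], "spin": 0, "gripper": 1},
    {"dp": [-1, -0.6, 0], "spin": 0, "gripper": 1},
    {"dp": [-1, -0.6, 0], "spin": 0, "gripper": 1},
    {"dp": [-1, -0.6, 0], "spin": 0, "gripper": 1},
    {"dp": [-1, -0.6, 0], "spin": 0, "gripper": 1},
    {"dp": [-1, -0.6, 0], "spin": 0, "gripper": 1},
    {"dp": [-1, -0.6, 0], "spin": 0, "gripper": 1},
    {"dp": [-1, -0.6, 0], "spin": 0, "gripper": 1},
    {"dp": [-1, -0.6, 0], "spin": 0, "gripper": 1},
    {"dp": [-1, -0.6, 0], "spin": 0, "gripper": 1},
  ],
)

```text
clock: 2.1
position: [0.4892, 0.3307, 0.2304]
tcp_rot: [0.115, 0.993, -0.0, -0.0]
contact_force: [0.5, 0.0, 0.2]
grip_width: 0.0938
grip_force: 0.0
```

Request:
arm_command(
  motion=[
    {"dp": [0, 0, 0], "spin": 0.95, "gripper": 1},
    {"dp": [0, 0, 0], "spin": 0.95, "gripper": 1},
    {"dp": [0, 0, 0], "spin": 0.95, "gripper": 1},
    {"dp": [0, 0, 0], "spin": 0.95, "gripper": 1},
    {"dp": [0, 0, 0], "spin": 0.95, "gripper": 1},
    {"dp": [0, 0, 0], "spin": 0.95, "gripper": 1},
    {"dp": [0, 0, 0], "spin": 0.98, "gripper": 1},
    {"dp": [0, 0, 0], "spin": 0, "gripper": 1},
  ],
)

```text
clock: 2.9
position: [0.4885, 0.3316, 0.2303]
tcp_rot: [0.579, 0.815, -0.0, 0.0]
contact_force: [0.5, 0.7, 0.3]
grip_width: 0.0941
grip_force: 0.0
```

```bash
cat >> h.py <<'E'
C=np.array([.5564,.2452]); A=np.radians(19.4)
def M(x,y=0): return C+x*np.array([np.cos(A),np.sin(A)])+y*np.array([-np.sin(A),np.cos(A)])
def go(xy,z,yaw):
    """print the move from here in tool axes (units of 20 mm / 0.15 rad), translation before the spin"""
    from station import observe
    s=observe(); R=Ro.from_quat(s["tcp_rot"]).as_matrix(); y=np.degrees(np.arctan2(R[1,1],R[0,1]))
    d=(yaw-y+180)%360-180
    if d>150: d-=360
    R2=Ro.from_euler('z',d,degrees=True).as_matrix()@R; v=np.r_[xy,z]-s["position"]
    print("t",round(s["clock"],2),"pos",s["position"].round(4),"yaw",y.round(2),"tilt",R[:2,2].round(4),"w",round(s["grip_width"],4),"F",s["contact_force"].round(1),"j",s["joint_positions"].round(2))
    print("dp",(R.T@v/.02).round(2),"dp if spun first",(R2.T@v/.02).round(2),"spin",round(-np.radians(d)/.15,2))
E
python3 -c "
from h import *
go(M(.018,.001),.087,19.4)"
```

```text
t 2.9 pos [0.4885 0.3316 0.2303] yaw 19.23 tilt [-0.0003 -0.0005] w 0.0941 F [0.5 0.7 0.3] j [-1.06  0.31  0.44  1.82 -0.15  1.05 -0.23]
dp [-5.14  2.68  7.16] dp if spun first [-5.15  2.67  7.16] spin -0.02
```

Request:
arm_command(
  motion=[
    {"dp": [-0.86, 0.45, 0], "spin": 0, "gripper": 1},
    {"dp": [-0.86, 0.45, 0], "spin": 0, "gripper": 1},
    {"dp": [-0.86, 0.45, 0], "spin": 0, "gripper": 1},
    {"dp": [-0.86, 0.45, 0], "spin": 0, "gripper": 1},
    {"dp": [-0.86, 0.45, 0], "spin": 0, "gripper": 1},
    {"dp": [-0.84, 0.42, 0], "spin": 0, "gripper": 1},
    {"dp": [0, 0, 1], "spin": 0, "gripper": 1},
    {"dp": [0, 0, 1], "spin": 0, "gripper": 1},
    {"dp": [0, 0, 1], "spin": 0, "gripper": 1},
    {"dp": [0, 0, 1], "spin": 0, "gripper": 1},
  ],
)

```text
clock: 3.9
position: [0.573, 0.2526, 0.1496]
tcp_rot: [0.576, 0.818, -0.0, -0.0]
contact_force: [0.3, -0.4, -0.1]
grip_width: 0.094
grip_force: 0.0
```

Run:
```python
from h import *
from station import grab_frame
go(M(.018,.001),.087,19.4)
a=[]
for n,(u,v) in(("top",(243,190)),("side",(255,250))):
    f=grab_frame(n); i=f["img"][v-60:v+60,u-60:u+60]; a.append(cv2.resize(i,(400,400),interpolation=2))
cv2.imwrite("pics/k.png",np.hstack(a)[:,:,::-1])
```

```text
t 3.9 pos [0.573  0.2526 0.1496] yaw 19.7 tilt [-0.0003 -0.    ] w 0.094 F [ 0.3 -0.4 -0.1] j [-0.85  0.46  0.44  1.81 -0.24  0.92  0.04]
dp [-0.02 -0.    3.13] dp if spun first [-0.02 -0.    3.13] spin 0.03
```

View pics/k.png

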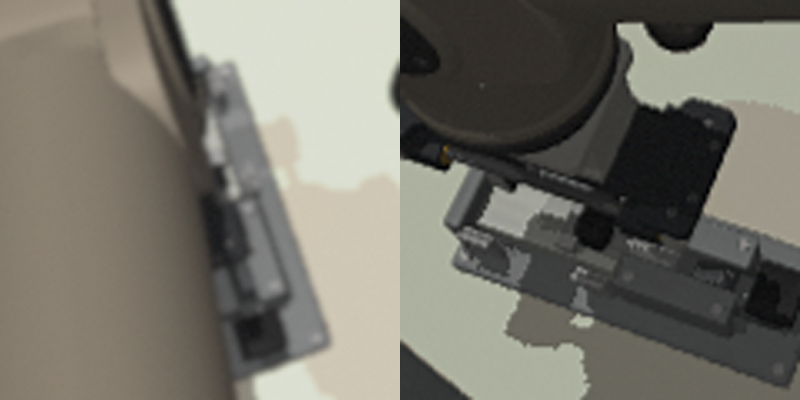

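The side view shows the knob at (593,228) in the crop, between the two fingers and below them. I'll descend and close on it.

Request:
arm_command(
  motion=[
    {"dp": [0, 0, 1], "spin": 0, "gripper": 1},
    {"dp": [0, 0, 1], "spin": 0, "gripper": 1},
    {"dp": [0, 0, 0.9], "spin": 0, "gripper": 1},
    {"dp": [0, 0, 0.2], "spin": 0, "gripper": -1},
    {"dp": [0, 0, 0], "spin": 0, "gripper": -1},
    {"dp": [0, 0, 0], "spin": 0, "gripper": -1},
    {"dp": [0, 0, 0], "spin": 0, "gripper": -1},
    {"dp": [0, 0, 0], "spin": 0, "gripper": -1},
    {"dp": [0, 0, 0], "spin": 0, "gripper": -1},
    {"dp": [0, 0, 0], "spin": 0, "gripper": -1},
  ],
  force=30,
)

```text
clock: 5.0
position: [0.5731, 0.2533, 0.0887]
tcp_rot: [0.578, 0.816, 0.0, 0.0]
contact_force: [-0.1, 0.0, -0.7]
grip_width: 0.0414
grip_force: 0.0
```

```bash
python3 -c "
from h import *
go(M(-.031,.001),.087,19.4)"
```

```text
t 5.0 pos [0.5731 0.2533 0.0887] yaw 19.43 tilt [0.0001 0.0001] w 0.0414 F [-0.1  0.  -0.7] j [-0.82  0.53  0.4   1.85 -0.28  0.81  0.06]
dp [-0.05 -2.47  0.08] dp if spun first [-0.05 -2.47  0.08] spin 0.0
```

Request:
arm_command(
  motion=[
    {"dp": [0, 0, 0], "spin": 0, "gripper": -1},
    {"dp": [0, 0, 0], "spin": 0, "gripper": -1},
    {"dp": [0, 0, 0], "spin": 0, "gripper": -1},
    {"dp": [0, 0, 0], "spin": 0, "gripper": -1},
  ],
)

```text
clock: 5.4
position: [0.5737, 0.2534, 0.0885]
tcp_rot: [0.578, 0.816, 0.0, 0.0]
contact_force: [5.3, 3.1, -3.2]
grip_width: 0.0178
grip_force: 30.0
```

```bash
python3 -c "
from h import *
go(M(-.032,.001),.087,19.4)"
```

```text
t 5.4 pos [0.5737 0.2534 0.0885] yaw 19.42 tilt [0.001  0.0003] w 0.0178 F [ 5.3  3.1 -3.2] j [-0.82  0.53  0.4   1.85 -0.28  0.81  0.06]
dp [-0.05 -2.55  0.07] dp if spun first [-0.05 -2.55  0.07] spin 0.0
```

Request:
arm_command(
  motion=[
    {"dp": [0, -0.4, 0], "spin": 0, "gripper": -1},
    {"dp": [0, -0.4, 0], "spin": 0, "gripper": -1},
    {"dp": [0, -0.4, 0], "spin": 0, "gripper": -1},
    {"dp": [0, -0.4, 0], "spin": 0, "gripper": -1},
    {"dp": [0, -0.4, 0], "spin": 0, "gripper": -1},
    {"dp": [0, -0.2, 0], "spin": 0, "gripper": -1},
    {"dp": [0, -0.2, 0], "spin": 0, "gripper": -1},
    {"dp": [0, 0, 0], "spin": 0, "gripper": -1},
  ],
)

```text
clock: 6.2
position: [0.5285, 0.2376, 0.0886]
tcp_rot: [0.578, 0.816, 0.001, 0.001]
contact_force: [9.5, 3.4, -10.3]
grip_width: 0.0181
grip_force: 30.0
```

```bash
python3 -c "
from h import *
go(M(-.032,.001),.087,19.4)"
```

```text
t 6.2 pos [0.5285 0.2376 0.0886] yaw 19.42 tilt [0.002  0.0007] w 0.0181 F [  9.5   3.4 -10.3] j [-0.86  0.47  0.41  1.96 -0.26  0.76  0.05]
dp [-0.06 -0.16  0.08] dp if spun first [-0.06 -0.16  0.08] spin 0.0
```

Request:
arm_command(
  motion=[
    {"dp": [0, -0.1, 0], "spin": 0, "gripper": -1},
    {"dp": [0, 0, 0], "spin": 0, "gripper": -1},
    {"dp": [0, 0, 0], "spin": 0, "gripper": -1},
  ],
)

```text
clock: 6.5
position: [0.527, 0.2371, 0.0886]
tcp_rot: [0.578, 0.816, 0.001, 0.001]
contact_force: [9.0, 3.2, -8.4]
grip_width: 0.0178
grip_force: 30.0
```

Request:
arm_command(
  motion=[
    {"dp": [0, 0.1, 0], "spin": 0, "gripper": -1},
    {"dp": [0, 0.1, 0], "spin": 0, "gripper": -1},
    {"dp": [0, 0.1, 0], "spin": 0, "gripper": -1},
    {"dp": [0, 0, 0], "spin": 0, "gripper": -1},
    {"dp": [0, 0, 0], "spin": 0, "gripper": -1},
  ],
)

```text
clock: 7.0
position: [0.5328, 0.2391, 0.0886]
tcp_rot: [0.578, 0.816, 0.001, 0.001]
contact_force: [9.2, 4.2, -8.8]
grip_width: 0.0179
grip_force: 30.0
```

Request:
arm_command(
  motion=[
    {"dp": [0, 0.1, 0], "spin": 0, "gripper": -1},
    {"dp": [0, 0, 0], "spin": 0, "gripper": -1},
    {"dp": [0, 0, 0], "spin": 0, "gripper": -1},
  ],
)

```text
clock: 7.3
position: [0.5335, 0.2393, 0.0885]
tcp_rot: [0.578, 0.816, 0.0, -0.0]
contact_force: [1.3, 1.3, -0.1]
grip_width: 0.0179
grip_force: 30.0
```

Request:
arm_command(
  motion=[
    {"dp": [0, 0.1, 0], "spin": 0, "gripper": -1},
    {"dp": [0, 0, 0], "spin": 0, "gripper": -1},
    {"dp": [0, 0, 0], "spin": 0, "gripper": -1},
  ],
)

```text
clock: 7.6
position: [0.5338, 0.2395, 0.0884]
tcp_rot: [0.578, 0.816, -0.001, -0.001]
contact_force: [-12.0, -2.6, 11.5]
grip_width: 0.0179
grip_force: 30.0
```

The force reversed, so the catch holds the striker. I'll ease off, release and lift.

Request:
arm_command(
  motion=[
    {"dp": [0, -0.12, 0], "spin": 0, "gripper": -1},
    {"dp": [0, 0, 0], "spin": 0, "gripper": 1},
    {"dp": [0, 0, 0], "spin": 0, "gripper": 1},
    {"dp": [0, 0, 0], "spin": 0, "gripper": 1},
    {"dp": [0, 0, -0.5], "spin": 0, "gripper": 1},
    {"dp": [0, 0, -1], "spin": 0, "gripper": 1},
    {"dp": [0, 0, -1], "spin": 0, "gripper": 1},
    {"dp": [0, 0, -1], "spin": 0, "gripper": 1},
  ],
)

```text
clock: 8.4
position: [0.5332, 0.2389, 0.1599]
tcp_rot: [0.578, 0.816, -0.0, 0.0]
contact_force: [-0.2, -0.3, -0.1]
grip_width: 0.0704
grip_force: 0.0
```

```bash
python3 -c "
from h import *
go((.516,.0222),.0315,66.2)"
```

```text
t 8.4 pos [0.5332 0.2389 0.1599] yaw 19.41 tilt [ 0.0001 -0.0001] w 0.0704 F [-0.2 -0.3 -0.1] j [-0.89  0.38  0.45  1.9  -0.21  0.91  0.  ]
dp [-9.93 -4.41  6.42] dp if spun first [ -3.59 -10.26   6.42] spin -5.44
```

```bash
python3 -c "
from h import *
go((.515,.0209),.030,67.2)"
```

```text
t 8.4 pos [0.5332 0.2389 0.1599] yaw 19.41 tilt [ 0.0001 -0.0001] w 0.0704 F [-0.2 -0.3 -0.1] j [-0.89  0.38  0.45  1.9  -0.21  0.91  0.  ]
dp [-9.98 -4.48  6.5 ] dp if spun first [ -3.39 -10.4    6.5 ] spin -5.56
```

Request:
arm_command(
  motion=[
    {"dp": [-1, -0.45, 0], "spin": 0, "gripper": 1},
    {"dp": [-1, -0.45, 0], "spin": 0, "gripper": 1},
    {"dp": [-1, -0.45, 0], "spin": 0, "gripper": 1},
    {"dp": [-1, -0.45, 0], "spin": 0, "gripper": 1},
    {"dp": [-1, -0.45, 0], "spin": 0, "gripper": 1},
    {"dp": [-1, -0.45, 0], "spin": 0, "gripper": 1},
    {"dp": [-1, -0.45, 0], "spin": 0, "gripper": 1},
    {"dp": [-1, -0.45, 0], "spin": 0, "gripper": 1},
    {"dp": [-1, -0.45, 0], "spin": 0, "gripper": 1},
    {"dp": [-1, -0.45, 0], "spin": 0, "gripper": 1},
  ],
)

```text
clock: 9.4
position: [0.5141, 0.0189, 0.1586]
tcp_rot: [0.578, 0.816, -0.0, -0.0]
contact_force: [0.9, 0.1, 0.2]
grip_width: 0.0941
grip_force: 0.0
```

Request:
arm_command(
  motion=[
    {"dp": [0, 0, 0], "spin": -0.93, "gripper": 1},
    {"dp": [0, 0, 0], "spin": -0.93, "gripper": 1},
    {"dp": [0, 0, 0], "spin": -0.93, "gripper": 1},
    {"dp": [0, 0, 0], "spin": -0.93, "gripper": 1},
    {"dp": [0, 0, 0], "spin": -0.93, "gripper": 1},
    {"dp": [0, 0, 0], "spin": -0.93, "gripper": 1},
    {"dp": [0, 0, 1], "spin": 0, "gripper": 1},
    {"dp": [0, 0, 1], "spin": 0, "gripper": 1},
    {"dp": [0, 0, 1], "spin": 0, "gripper": 1},
    {"dp": [0, 0, 0], "spin": 0, "gripper": 1},
  ],
)

```text
clock: 10.4
position: [0.513, 0.0196, 0.0967]
tcp_rot: [0.196, 0.981, -0.001, -0.002]
contact_force: [0.2, -0.3, 0.6]
grip_width: 0.0941
grip_force: 0.0
```

Run:
```python
from h import *
from station import grab_frame
go((.515,.0209),.030,67.2)
f=grab_frame("side"); pickle.dump(f,open("pics/s1.pkl","wb"))
cv2.imwrite("pics/c1.png",cv2.resize(f["img"][130:270,270:430],None,fx=4,fy=4,interpolation=2)[:,:,::-1])
```

```text
t 10.4 pos [0.513  0.0196 0.0967] yaw 67.34 tilt [-0.0036 -0.0012] w 0.0941 F [ 0.2 -0.3  0.6] j [-0.45  0.35  0.34  2.1  -0.18  0.72  1.18]
dp [-0.08  0.11  3.34] dp if spun first [-0.08  0.11  3.34] spin 0.02
```

View pics/c1.png

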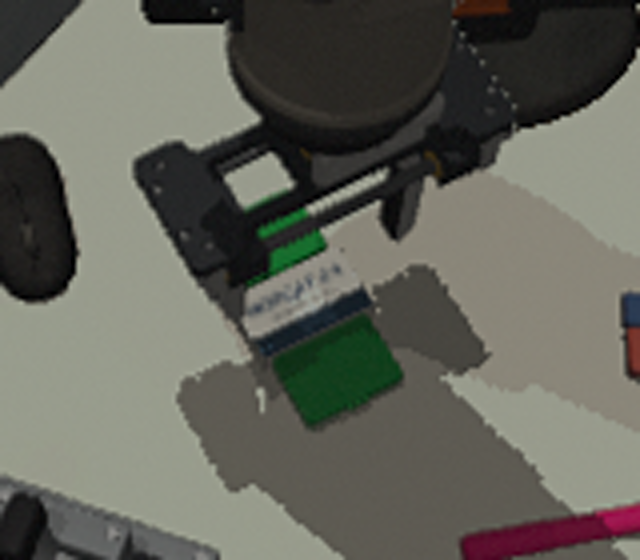

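The fingers straddle the carton's ends (left finger at (245,260), right finger at (400,215) in the crop). I'll descend and grip the ends lightly.

Request:
arm_command(
  motion=[
    {"dp": [-0.08, 0.11, 1], "spin": 0, "gripper": 1},
    {"dp": [0, 0, 1], "spin": 0, "gripper": 1},
    {"dp": [0, 0, 0.8], "spin": 0, "gripper": 1},
    {"dp": [0, 0, 0.4], "spin": 0, "gripper": 1},
    {"dp": [0, 0, 0.05], "spin": 0, "gripper": 0.55},
    {"dp": [0, 0, 0], "spin": 0, "gripper": 0.55},
    {"dp": [0, 0, 0], "spin": 0, "gripper": 0.5},
    {"dp": [0, 0, 0], "spin": 0, "gripper": 0.5},
  ],
  force=8,
)

```text
clock: 11.25
position: [0.5176, 0.022, 0.0344]
tcp_rot: [0.196, 0.981, 0.0, 0.001]
contact_force: [-1.9, -1.1, 7.7]
grip_width: 0.0753
grip_force: 8.0
```

```bash
python3 -c "
from h import *
go((.552,.109),.0305,67.2)"
```

```text
t 11.25 pos [0.5176 0.022  0.0344] yaw 67.37 tilt [0.0013 0.0003] w 0.0753 F [-1.9 -1.1  7.7] j [-0.41  0.46  0.3   2.12 -0.24  0.59  1.23]
dp [0.09 4.68 0.2 ] dp if spun first [0.1  4.68 0.2 ] spin 0.02
```

Request:
arm_command(
  motion=[
    {"dp": [0, 0, -0.1], "spin": 0, "gripper": 0.5},
    {"dp": [0, 0, 0], "spin": 0, "gripper": 0.5},
  ],
)

```text
clock: 11.45
position: [0.5173, 0.0221, 0.036]
tcp_rot: [0.196, 0.981, 0.0, 0.0]
contact_force: [0.7, 0.1, 0.5]
grip_width: 0.075
grip_force: 8.0
```

Run:
```python
from h import *
from station import grab_frame
go((.552,.109),.0305,67.2)
f=grab_frame("side"); pickle.dump(f,open("pics/s2.pkl","wb"))
cv2.imwrite("pics/c2.png",cv2.resize(f["img"][150:260,290:420],None,fx=5,fy=5,interpolation=2)[:,:,::-1])
```

```text
t 11.45 pos [0.5173 0.0221 0.036 ] yaw 67.38 tilt [0.0007 0.0002] w 0.075 F [0.7 0.1 0.5] j [-0.41  0.46  0.3   2.12 -0.24  0.59  1.23]
dp [0.07 4.68 0.28] dp if spun first [0.08 4.68 0.28] spin 0.02
```

View pics/c2.png

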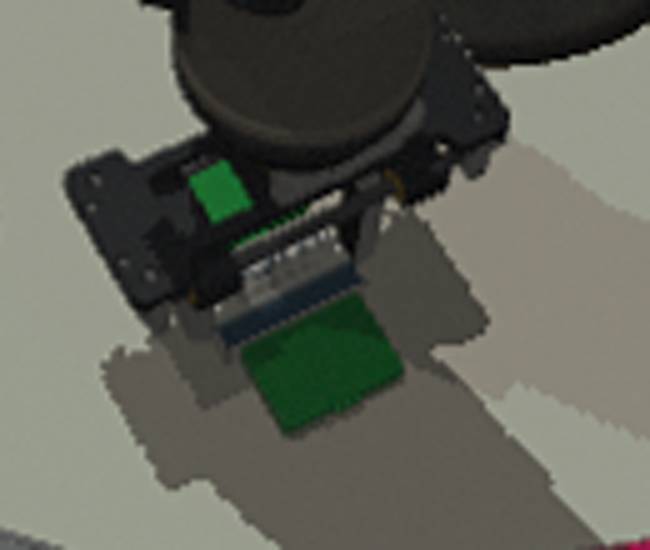

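The carton is gripped by its ends at 75.0 mm width. I'll slide it along tool +y.

Request:
arm_command(
  motion=[
    {"dp": [0, 0.3, 0], "spin": 0, "gripper": 0.5},
    {"dp": [0, 0.4, 0], "spin": 0, "gripper": 0.5},
    {"dp": [0, 0.4, 0], "spin": 0, "gripper": 0.5},
  ],
)

```text
clock: 11.8
position: [0.5259, 0.0432, 0.0355]
tcp_rot: [0.196, 0.981, 0.0, 0.0]
contact_force: [-0.0, 0.1, -0.2]
grip_width: 0.0749
grip_force: 8.0
```

Request:
arm_command(
  motion=[
    {"dp": [0, 0.5, 0], "spin": 0, "gripper": 0.5},
    {"dp": [0, 0.5, 0], "spin": 0, "gripper": 0.5},
    {"dp": [0, 0.5, 0], "spin": 0, "gripper": 0.5},
    {"dp": [0, 0.5, 0], "spin": 0, "gripper": 0.5},
    {"dp": [0, 0.5, 0], "spin": 0, "gripper": 0.5},
    {"dp": [0, 0.5, 0], "spin": 0, "gripper": 0.5},
    {"dp": [0, 0.5, 0], "spin": 0, "gripper": 0.5},
    {"dp": [0, 0, 0], "spin": 0, "gripper": 0.5},
    {"dp": [0, 0, 0], "spin": 0, "gripper": 1},
    {"dp": [0, 0, 0], "spin": 0, "gripper": 1},
  ],
)

```text
clock: 12.8
position: [0.5523, 0.1063, 0.0355]
tcp_rot: [0.196, 0.981, -0.0, -0.0]
contact_force: [-0.6, -0.8, -0.4]
grip_width: 0.0874
grip_force: 0.0
```

Request:
arm_command(
  motion=[
    {"dp": [0, 0, 0], "spin": 0, "gripper": 1},
    {"dp": [0, 0, -0.6], "spin": 0, "gripper": 1},
    {"dp": [0, 0, -1], "spin": 0, "gripper": 1},
    {"dp": [0, 0, -1], "spin": 0, "gripper": 1},
    {"dp": [0, 0, -1], "spin": 0, "gripper": 1},
    {"dp": [0, 0, -0.4], "spin": 0, "gripper": 1},
  ],
)

```text
clock: 13.4
position: [0.5533, 0.1068, 0.1179]
tcp_rot: [0.196, 0.981, 0.001, 0.001]
contact_force: [-0.4, 0.2, 0.6]
grip_width: 0.094
grip_force: 0.0
```

Run:
```python
from h import *
from station import grab_frame
go((.552,.109),.0305,-22.6)
f=grab_frame("side"); pickle.dump(f,open("pics/s3.pkl","wb"))
h=cv2.cvtColor(f["img"],cv2.COLOR_RGB2HSV)
for nm,lo,hi,z in(("blue",(95,80,50),(125,255,255),.018),("green",(50,120,50),(75,255,255),.021)):
    for c in cv2.findContours(cv2.inRange(h,lo,hi),0,2)[0]:
        r=cv2.minAreaRect(c); p=onz(f,r[0],z)
        if cv2.contourArea(c)>15 and .4<p[0]<.65 and -.05<p[1]<.2: print(nm,p[:2].round(4),[onz(f,q,z)[:2].round(4).tolist() for q in cv2.boxPoints(r)])
cv2.imwrite("pics/c3.png",cv2.resize(f["img"][140:260,250:410],None,fx=5,fy=5,interpolation=2)[:,:,::-1])
```

```text
t 13.4 pos [0.5533 0.1068 0.1179] yaw 67.35 tilt [0.0025 0.001 ] w 0.094 F [-0.4  0.2  0.6] j [-0.59  0.39  0.35  1.98 -0.18  0.8   1.04]
dp [0.11 0.07 4.37] dp if spun first [ 0.08 -0.11  4.37] spin 10.47
green [0.4722 0.0421] [[0.5048, 0.0619], [0.4841, 0.0019], [0.4398, 0.0223], [0.4607, 0.0808]]
green [5.407e-01 4.000e-04] [[0.5611, 0.0123], [0.5404, -0.0251], [0.5204, -0.0114], [0.541, 0.0255]]
```

View pics/c3.png

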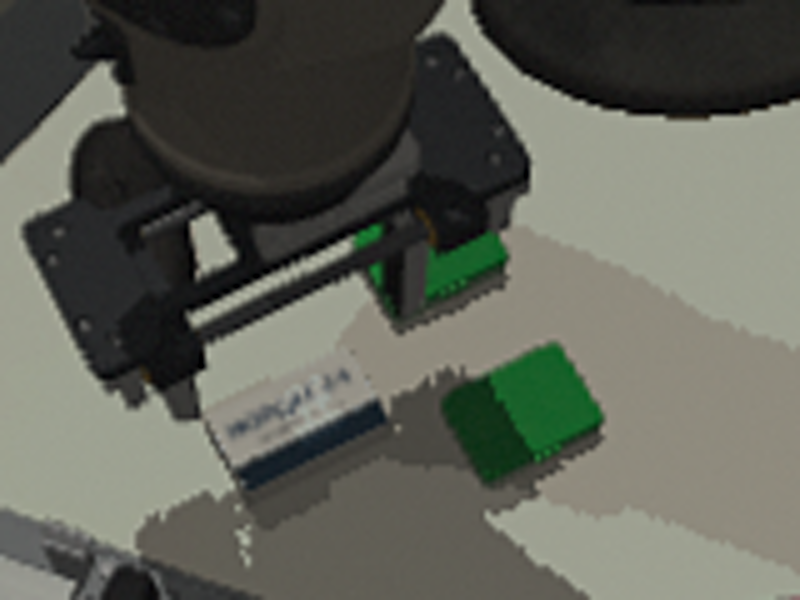

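The carton is clear of both boxes, and the boxes have not moved (box A at (0.472, 0.042) as before). The carton's top corners in the crop are (203,402), (345,348), (385,405) and (247,488).

Run:
```python
from h import *
f=load("s3")
S=lambda u,v:(250+u/5-.4,140+v/5-.4)
P=[onz(f,S(*c),z)[:2] for c,z in(((204,402),.018),((386,408),.018),((247,488),.018),((360,348),.018))]
print(np.array(P).round(4)); d=P[1]-P[2]; print("len",np.linalg.norm(d),"yaw",np.degrees(np.arctan2(d[1],d[0])),"wid",np.linalg.norm(P[2]-P[0]),"ctr",((P[0]+P[1])/2).round(4))
```

```text
[[0.5909 0.1297]
 [0.5237 0.0791]
 [0.5481 0.1491]
 [0.5522 0.0632]]
len 0.07414895592460861 yaw -109.17003267750921 wid 0.04704300975307712 ctr [0.5573 0.1044]
```

Request:
arm_command(
  motion=[
    {"dp": [0, 0, 0], "spin": 0.95, "gripper": 1},
    {"dp": [0, 0, 0], "spin": 0.95, "gripper": 1},
    {"dp": [0, 0, 0], "spin": 0.95, "gripper": 1},
    {"dp": [0, 0, 0], "spin": 0.95, "gripper": 1},
    {"dp": [0, 0, 0], "spin": 0.95, "gripper": 1},
    {"dp": [0, 0, 0], "spin": 0.95, "gripper": 1},
    {"dp": [0, 0, 0], "spin": 0.95, "gripper": 1},
    {"dp": [0, 0, 0], "spin": 0.95, "gripper": 1},
    {"dp": [0, 0, 0], "spin": 0.95, "gripper": 1},
    {"dp": [0, 0, 0], "spin": 0.95, "gripper": 1},
  ],
)

```text
clock: 14.45
position: [0.5521, 0.1067, 0.115]
tcp_rot: [0.791, 0.611, -0.0, -0.0]
contact_force: [-0.2, 0.5, 0.3]
grip_width: 0.0936
grip_force: 0.0
```

Request:
arm_command(
  motion=[
    {"dp": [0, 0, 1], "spin": 0.97, "gripper": 1},
    {"dp": [0, 0, 1], "spin": 0, "gripper": 1},
    {"dp": [0, 0, 0], "spin": 0, "gripper": 1},
    {"dp": [0, 0, 0], "spin": 0, "gripper": 1},
  ],
)

```text
clock: 14.85
position: [0.5522, 0.1065, 0.0754]
tcp_rot: [0.832, 0.555, -0.001, 0.0]
contact_force: [-0.3, 0.4, 0.9]
grip_width: 0.0942
grip_force: 0.0
```

Run:
```python
from h import *
go((.5543,.1057),.0325,-22.65)
```

```text
t 14.85 pos [0.5522 0.1065 0.0754] yaw -22.59 tilt [-0.0009 -0.0007] w 0.0942 F [-0.3  0.4  0.9] j [-0.84  0.53  0.69  2.02 -0.49  0.76 -0.25]
dp [0.   0.11 2.15] dp if spun first [0.01 0.11 2.15] spin 0.01
```

Request:
arm_command(
  motion=[
    {"dp": [0, 0.1, 0.8], "spin": 0, "gripper": 1},
    {"dp": [0, 0, 0.8], "spin": 0, "gripper": 1},
    {"dp": [0, 0, 0.55], "spin": 0, "gripper": 1},
    {"dp": [0, 0, 0], "spin": 0, "gripper": 0.2},
    {"dp": [0, 0, 0], "spin": 0, "gripper": 0.2},
    {"dp": [0, 0, 0], "spin": 0, "gripper": -0.2},
    {"dp": [0, 0, 0], "spin": 0, "gripper": -0.2},
    {"dp": [0, 0, 0], "spin": 0, "gripper": -0.2},
    {"dp": [0, 0, 0], "spin": 0, "gripper": -0.2},
  ],
  force=12,
)

```text
clock: 15.75
position: [0.5544, 0.1062, 0.0327]
tcp_rot: [0.832, 0.555, 0.0, 0.0]
contact_force: [0.5, -0.1, -0.1]
grip_width: 0.0495
grip_force: 0.0
```

Run:
```python
from h import *
go(M(.058),.0325+.034,-70.6)
```

```text
t 15.75 pos [0.5544 0.1062 0.0327] yaw -22.6 tilt [0.0003 0.0002] w 0.0495 F [ 0.5 -0.1 -0.1] j [-0.79  0.59  0.63  2.03 -0.55  0.69 -0.2 ]
dp [ 8.39 -0.42 -1.69] dp if spun first [ 5.3  -6.52 -1.69] spin 5.58
```

Request:
arm_command(
  motion=[
    {"dp": [0, 0, 0], "spin": 0, "gripper": -0.3},
    {"dp": [0, 0, 0], "spin": 0, "gripper": -0.3},
    {"dp": [0, 0, 0], "spin": 0, "gripper": -0.3},
  ],
)

```text
clock: 16.05
position: [0.5543, 0.1062, 0.0326]
tcp_rot: [0.832, 0.555, 0.0, -0.0]
contact_force: [-1.0, 0.1, 5.1]
grip_width: 0.0449
grip_force: 12.0
```

Request:
arm_command(
  motion=[
    {"dp": [0, 0, -0.4], "spin": 0, "gripper": -0.3},
    {"dp": [0, 0, -0.8], "spin": 0, "gripper": -0.3},
    {"dp": [0, 0, -1], "spin": 0, "gripper": -0.3},
    {"dp": [0, 0, -1], "spin": 0, "gripper": -0.3},
    {"dp": [0, 0, -1], "spin": 0, "gripper": -0.3},
    {"dp": [0, 0, 0], "spin": 0, "gripper": -0.3},
  ],
)

```text
clock: 16.65
position: [0.5557, 0.1062, 0.1197]
tcp_rot: [0.832, 0.555, 0.002, 0.0]
contact_force: [-0.9, -0.8, -2.0]
grip_width: 0.0447
grip_force: 12.0
```

Request:
arm_command(
  motion=[
    {"dp": [0, 0, 0], "spin": 0.93, "gripper": -0.3},
    {"dp": [0, 0, 0], "spin": 0.93, "gripper": -0.3},
    {"dp": [0, 0, 0], "spin": 0.93, "gripper": -0.3},
    {"dp": [0, 0, 0], "spin": 0.93, "gripper": -0.3},
    {"dp": [0, 0, 0], "spin": 0.93, "gripper": -0.3},
    {"dp": [0, 0, 0], "spin": 0.93, "gripper": -0.3},
    {"dp": [0, 0, 0], "spin": 0, "gripper": -0.3},
    {"dp": [0, 0, 0], "spin": 0, "gripper": -0.3},
  ],
)

```text
clock: 17.45
position: [0.5542, 0.1061, 0.1164]
tcp_rot: [0.985, 0.171, -0.0, 0.0]
contact_force: [-0.3, 0.6, -0.6]
grip_width: 0.045
grip_force: 12.0
```

Run:
```python
from h import *
from station import grab_frame
go(M(.058),.108,-70.6)
for n in("top","side"):
    f=grab_frame(n); pickle.dump(f,open(f"pics/{n}4.pkl","wb"))
f=load("side4"); cv2.imwrite("pics/c4.png",cv2.resize(f["img"][160:310,200:380],None,fx=4.4,fy=4,interpolation=2)[:600,:,::-1])
```

```text
t 17.45 pos [0.5542 0.1061 0.1164] yaw -70.31 tilt [-0.0002 -0.0005] w 0.045 F [-0.3  0.6 -0.6] j [-1.02  0.57  0.96  2.   -0.6   0.89 -0.96]
dp [ 5.35 -6.49  0.42] dp if spun first [ 5.32 -6.52  0.42] spin 0.03
```

View pics/c4.png

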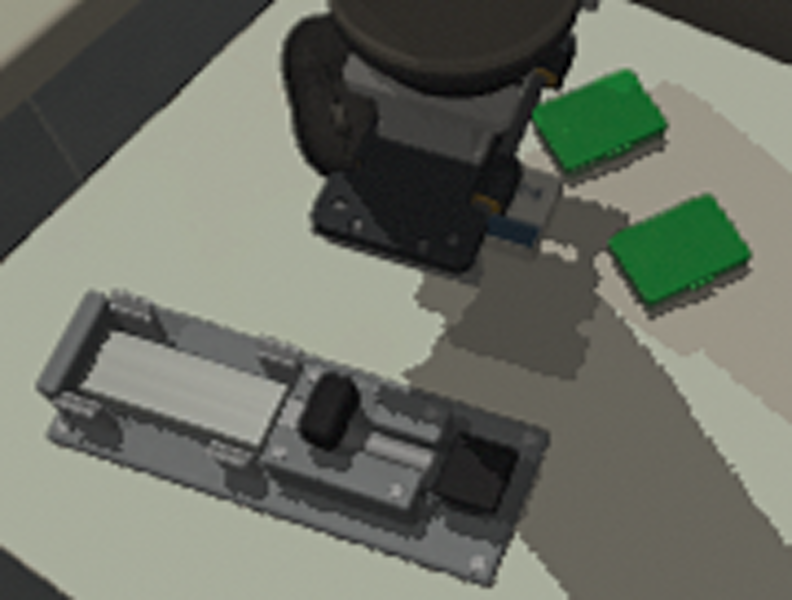

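The carton is held, the striker sits back (knob at (330,410) in the crop), and the bed and guides are visible: guide tops near (135,308), (80,400), (280,355) and (235,450). I'll check bed_center against those.

Run:
```python
from h import *
f=load("side4"); S=lambda u,v:(200+u/4.4-.4,160+v/4-.4)
def mf(p):
    d=np.array(p[:2])-C; e=M(1)-C; n=M(0,1)-C; return (np.array([d@e,d@n])*1000).round(1)
print("bed corners",[mf(onz(f,S(*c),.034)).tolist() for c in((110,333),(298,368),(262,443),(78,388))])
print("guide tops",[mf(onz(f,S(*c),.055)).tolist() for c in((132,300),(78,400),(280,352),(232,450))])
print("guide feet-ish outlines px of predicted", [((proj(f,np.r_[M(.0575+a,b),.055])[0]-[199.6,159.6])*[4.4,4]).round(0).tolist() for a in(28,50,-28,-50) for b in(.025,-.025) for a in [a/1000]])
```

```text
bed corners [[107.1, -15.3], [10.3, -28.4], [10.3, 15.9], [108.2, 18.4]]
guide tops [[97.4, -31.1], [97.5, 28.5], [16.8, -28.4], [16.9, 28.3]]
guide feet-ish outlines px of predicted [[104.0, 401.0], [201.0, 333.0], [62.0, 388.0], [201.0, 333.0], [211.0, 436.0], [201.0, 333.0], [253.0, 450.0], [201.0, 333.0]]
```

Request:
arm_command(
  motion=[
    {"dp": [0.76, -0.93, 0], "spin": 0.03, "gripper": -0.3},
    {"dp": [0.76, -0.93, 0], "spin": 0, "gripper": -0.3},
    {"dp": [0.76, -0.93, 0], "spin": 0, "gripper": -0.3},
    {"dp": [0.76, -0.93, 0], "spin": 0, "gripper": -0.3},
    {"dp": [0.76, -0.93, 0], "spin": 0, "gripper": -0.3},
    {"dp": [0.76, -0.93, 0], "spin": 0, "gripper": -0.3},
    {"dp": [0.76, -0.93, 0], "spin": 0, "gripper": -0.3},
    {"dp": [0, 0, 0.4], "spin": 0, "gripper": -0.3},
    {"dp": [0, 0, 0], "spin": 0, "gripper": -0.3},
    {"dp": [0, 0, 0], "spin": 0, "gripper": -0.3},
  ],
)

```text
clock: 18.55
position: [0.6117, 0.2629, 0.1085]
tcp_rot: [0.986, 0.166, -0.0, 0.0]
contact_force: [0.8, -1.1, -0.9]
grip_width: 0.0447
grip_force: 12.0
```

Run:
```python
from h import *
from station import grab_frame
go(M(.0575),.068,-70.6)
a=[]
for n in("top","side"):
    f=grab_frame(n); pickle.dump(f,open(f"pics/{n}5.pkl","wb"))
    p=proj(f,np.r_[M(.05),.05])[0].astype(int); i=f["img"][p[1]-50:p[1]+50,p[0]-50:p[0]+50]; print(n,p); a.append(cv2.resize(i,(400,400),interpolation=2))
cv2.imwrite("pics/c5.png",np.hstack(a)[:,:,::-1])
```

```text
t 18.55 pos [0.6117 0.2629 0.1085] yaw -70.83 tilt [-0.0005 -0.0004] w 0.0447 F [ 0.8 -1.1 -0.9] j [-1.11  0.72  0.9   1.76 -0.67  0.99 -1.18]
dp [-0.03 -0.08  2.02] dp if spun first [-0.03 -0.08  2.02] spin -0.03
top [242 175]
side [243 255]
```

View pics/c5.png

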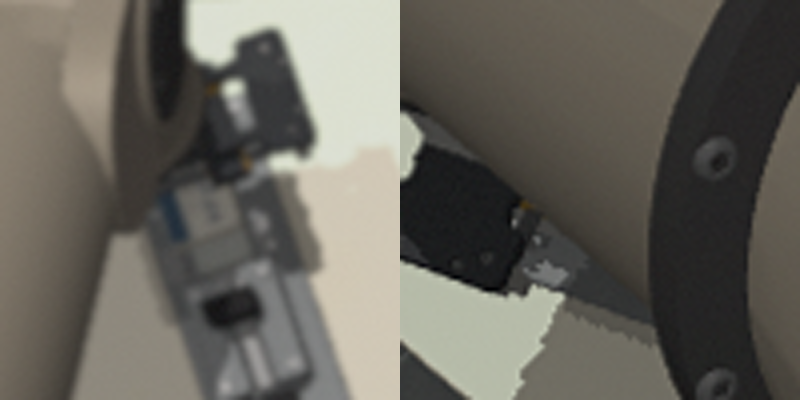

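The top crop shows the carton's rear end, (200,215), above the bed and ahead of the knob, aligned with the marker. I'll lower it in stages and watch the force.

Request:
arm_command(
  motion=[
    {"dp": [-0.03, -0.08, 0.5], "spin": 0, "gripper": -0.3},
    {"dp": [0, 0, 0.5], "spin": 0, "gripper": -0.3},
    {"dp": [0, 0, 0.3], "spin": 0, "gripper": -0.3},
    {"dp": [0, 0, 0.2], "spin": 0, "gripper": -0.3},
    {"dp": [0, 0, 0], "spin": 0, "gripper": -0.3},
  ],
)

```text
clock: 19.15
position: [0.6105, 0.2652, 0.0777]
tcp_rot: [0.986, 0.167, -0.0, 0.0]
contact_force: [-0.2, -0.2, 0.1]
grip_width: 0.0447
grip_force: 12.0
```

```bash
python3 -c "
from h import *
go(M(.0575),.067,-70.6)"
```

```text
t 19.15 pos [0.6105 0.2652 0.0777] yaw -70.83 tilt [-0.0008 -0.0007] w 0.0447 F [-0.2 -0.2  0.1] j [-1.09  0.76  0.87  1.78 -0.7   0.95 -1.16]
dp [-0.01  0.04  0.54] dp if spun first [-0.01  0.04  0.54] spin -0.03
```

Request:
arm_command(
  motion=[
    {"dp": [0, 0.02, 0.2], "spin": 0, "gripper": -0.3},
    {"dp": [0, 0, 0.2], "spin": 0, "gripper": -0.3},
    {"dp": [0, 0, 0.1], "spin": 0, "gripper": -0.3},
    {"dp": [0, 0, 0.05], "spin": 0, "gripper": -0.3},
    {"dp": [0, 0, 0], "spin": 0, "gripper": -0.3},
  ],
)

```text
clock: 19.65
position: [0.6109, 0.265, 0.0674]
tcp_rot: [0.986, 0.167, -0.0, 0.0]
contact_force: [-0.2, -0.6, -0.1]
grip_width: 0.0451
grip_force: 12.0
```

Request:
arm_command(
  motion=[
    {"dp": [0, 0, 0.05], "spin": 0, "gripper": -0.3},
    {"dp": [0, 0, 0.03], "spin": 0, "gripper": -0.3},
    {"dp": [0, 0, 0], "spin": 0, "gripper": -0.3},
  ],
)

```text
clock: 19.95
position: [0.6111, 0.265, 0.0666]
tcp_rot: [0.986, 0.167, 0.0, -0.0]
contact_force: [-3.6, -0.9, 10.8]
grip_width: 0.045
grip_force: 12.0
```

It touched down at z = 0.0666, exactly as expected. Releasing and rising.

Request:
arm_command(
  motion=[
    {"dp": [0, 0, -0.03], "spin": 0, "gripper": 0.4},
    {"dp": [0, 0, 0], "spin": 0, "gripper": 0.4},
    {"dp": [0, 0, 0], "spin": 0, "gripper": 0.4},
    {"dp": [0, 0, 0], "spin": 0, "gripper": 0.4},
    {"dp": [0, 0, -0.5], "spin": 0, "gripper": 0.4},
    {"dp": [0, 0, -1], "spin": 0, "gripper": 0.4},
    {"dp": [0, 0, -1], "spin": 0, "gripper": 0.4},
    {"dp": [0, 0, -1], "spin": 0, "gripper": 0.4},
    {"dp": [0, 0, -1], "spin": 0, "gripper": 0.4},
  ],
)

```text
clock: 20.85
position: [0.6113, 0.2649, 0.1591]
tcp_rot: [0.986, 0.166, 0.001, -0.0]
contact_force: [-0.3, 0.1, -0.6]
grip_width: 0.066
grip_force: 0.0
```

```bash
python3 -c "
from h import *
go((.4635,.2138),.15,-70.6)"
```

```text
t 20.85 pos [0.6113 0.2649 0.1591] yaw -70.84 tilt [0.001  0.0005] w 0.066 F [-0.3  0.1 -0.6] j [-1.14  0.67  0.95  1.73 -0.62  1.07 -1.22]
dp [-7.82 -0.01  0.44] dp if spun first [-7.82 -0.04  0.44] spin -0.03
```

Request:
arm_command(
  motion=[
    {"dp": [-0.98, 0, 0], "spin": 0, "gripper": -1},
    {"dp": [-0.98, 0, 0], "spin": 0, "gripper": -1},
    {"dp": [-0.98, 0, 0], "spin": 0, "gripper": -1},
    {"dp": [-0.98, 0, 0], "spin": 0, "gripper": -1},
    {"dp": [-0.98, 0, 0], "spin": 0, "gripper": -1},
    {"dp": [-0.98, 0, 0], "spin": 0, "gripper": -1},
    {"dp": [-0.98, 0, 0], "spin": 0, "gripper": -1},
    {"dp": [-0.98, 0, 0], "spin": 0, "gripper": -1},
    {"dp": [0, 0, 0], "spin": 0, "gripper": -1},
    {"dp": [0, 0, 0], "spin": 0, "gripper": -1},
  ],
)

```text
clock: 21.85
position: [0.4633, 0.2141, 0.1576]
tcp_rot: [0.986, 0.167, 0.0, -0.001]
contact_force: [0.7, 0.1, 0.8]
grip_width: 0.0005
grip_force: 0.0
```

```bash
cat > chk.py <<'E'
from h import *
from station import grab_frame
def mf(p):
    d=np.array(p[:2])-C; e=M(1)-C; n=M(0,1)-C; return (np.array([d@e,d@n])*1000).round(1).tolist()
for n in("top","side"):
    f=grab_frame(n); h=cv2.cvtColor(f["img"],cv2.COLOR_RGB2HSV)
    for nm,lo,hi,z in(("blue",(95,80,40),(125,255,255),.052),("black",(0,0,0),(180,255,45),.09)):
        for c in cv2.findContours(cv2.inRange(h,lo,hi),0,2)[0]:
            r=cv2.minAreaRect(c); p=onz(f,r[0],z); q=mf(p)
            if 12<cv2.contourArea(c)<600 and abs(q[0])<130 and abs(q[1])<50: print(n,nm,q,"corners",[mf(onz(f,b,z)) for b in cv2.boxPoints(r)])
E
python3 chk.py; python3 -c "
from h import *
go((.4635,.2138),.09,-70.6)"
```

```text
top blue [69.2, 18.8] corners [[92.6, 21.7], [92.5, 15.4], [46.0, 15.8], [46.1, 22.1]]
top black [-59.3, -10.3] corners [[-1.5, 12.7], [-0.2, -28.4], [-116.5, -33.0], [-117.6, 7.6]]
side blue [58.0, 17.4] corners [[93.6, 22.3], [94.7, 12.2], [22.7, 12.6], [22.0, 22.6]]
side black [-58.4, -25.3] corners [[-16.6, -10.0], [-12.8, -28.0], [-100.1, -40.5], [-103.1, -22.6]]
side black [89.4, 10.0] corners [[95.4, 33.1], [94.2, -15.2], [83.4, -13.7], [84.8, 34.5]]
t 21.95 pos [0.4637 0.2139 0.1572] yaw -70.81 tilt [0.0009 0.0007] w 0.0004 F [0.7 0.2 0.1] j [-1.43  0.44  1.11  2.09 -0.5   0.91 -1.27]
dp [-0.02  0.    3.36] dp if spun first [-0.02  0.    3.36] spin -0.02
```

The carton sits at marker x 22 to 94 mm, centred at 58 mm and within its guides. Pressing the pad.

Request:
arm_command(
  motion=[
    {"dp": [0, 0, 1], "spin": 0, "gripper": -1},
    {"dp": [0, 0, 1], "spin": 0, "gripper": -1},
    {"dp": [0, 0, 1], "spin": 0, "gripper": -1},
    {"dp": [0, 0, 0.5], "spin": 0, "gripper": -1},
    {"dp": [0, 0, 0.2], "spin": 0, "gripper": -1},
    {"dp": [0, 0, 0.2], "spin": 0, "gripper": -1},
    {"dp": [0, 0, 0.15], "spin": 0, "gripper": -1},
    {"dp": [0, 0, 0.1], "spin": 0, "gripper": -1},
    {"dp": [0, 0, 0], "spin": 0, "gripper": -1},
  ],
)

```text
clock: 22.85
position: [0.4633, 0.2136, 0.0738]
tcp_rot: [0.986, 0.167, 0.0, -0.0]
contact_force: [-0.1, 0.3, 3.4]
grip_width: 0.0004
grip_force: 1.6
```

```bash
python3 chk.py; python3 -c "
from h import *
go((.4635,.2138),.072,-70.6)"
```

```text
top blue [71.7, 18.7] corners [[105.7, 21.6], [105.6, 15.3], [37.9, 15.9], [38.0, 22.2]]
top black [-84.8, -22.6] corners [[-33.0, -29.0], [-40.5, -49.4], [-136.0, -16.3], [-128.7, 3.9]]
side blue [72.2, 17.4] corners [[108.3, 22.3], [109.5, 12.3], [36.4, 12.5], [35.6, 22.3]]
side black [-70.8, 8.0] corners [[-46.4, 11.4], [-46.0, 4.7], [-95.2, 4.5], [-95.4, 11.1]]
side black [2.6, 2.0] corners [[13.4, 19.8], [14.0, -17.5], [-8.4, -16.0], [-8.6, 21.1]]
side black [11.2, -38.4] corners [[84.0, -61.8], [77.3, -80.1], [-58.2, -16.1], [-50.9, 0.8]]
t 22.95 pos [0.4634 0.2136 0.0739] yaw -70.82 tilt [0.0008 0.0003] w 0.0008 F [ 1.3 -1.3  3.2] j [-1.28  0.55  0.94  2.14 -0.66  0.76 -1.15]
dp [ 0.01 -0.01  0.1 ] dp if spun first [ 0.01 -0.01  0.1 ] spin -0.03
```

It fired: the carton moved 14 mm forward to the stop, and the knob is at about 2.6 mm, which is 16 mm back as expected. Withdrawing.

Request:
arm_command(
  motion=[
    {"dp": [0, 0, -0.4], "spin": 0, "gripper": -1},
    {"dp": [0, 0, -0.8], "spin": 0, "gripper": -1},
    {"dp": [0, 0, -1], "spin": 0, "gripper": -1},
    {"dp": [0, 0, -1], "spin": 0, "gripper": -1},
    {"dp": [0, 0, -1], "spin": 0, "gripper": -1},
    {"dp": [0, 0, -1], "spin": 0, "gripper": -1},
    {"dp": [0, 0, 0], "spin": 0, "gripper": -1},
    {"dp": [0, 0, 0], "spin": 0, "gripper": -1},
    {"dp": [0, 0, 0], "spin": 0, "gripper": -1},
  ],
)

```text
clock: 23.85
position: [0.4624, 0.2135, 0.177]
tcp_rot: [0.986, 0.167, -0.0, 0.0]
contact_force: [0.8, -0.3, 0.3]
grip_width: 0.0006
grip_force: 0.0
```

```bash
python3 chk.py
python3 - <<'E'
from h import *
from station import grab_frame, finish_job
go((.4635,.2138),.072,-70.6)
f=grab_frame("side"); h=cv2.cvtColor(f["img"],cv2.COLOR_RGB2HSV)
for c in cv2.findContours(cv2.inRange(h,(50,120,50),(75,255,255)),0,2)[0]:
    r=cv2.minAreaRect(c); p=onz(f,r[0],.021)
    if cv2.contourArea(c)>60 and p[1]<.1: print("box",p.round(4))
print(finish_job())
E
```

```text
top blue [79.0, 18.7] corners [[104.1, 21.6], [103.9, 15.3], [54.1, 15.7], [54.2, 22.0]]
top black [-54.5, -7.1] corners [[8.8, 8.7], [8.4, -23.4], [-117.1, -22.6], [-116.4, 9.0]]
side blue [72.2, 17.3] corners [[108.3, 22.3], [109.5, 12.2], [36.4, 12.4], [35.6, 22.3]]
side black [0.7, 2.1] corners [[13.4, 19.8], [14.0, -17.5], [-12.2, -15.7], [-12.3, 21.3]]
side black [-60.4, -35.9] corners [[-5.3, -17.6], [-2.7, -55.8], [-115.4, -54.2], [-115.9, -16.8]]
t 23.95 pos [0.4625 0.2133 0.1769] yaw -70.83 tilt [-0.0008 -0.0008] w 0.0006 F [-0.4  0.3 -0.7] j [-1.47  0.41  1.15  2.07 -0.47  0.95 -1.3 ]
dp [ 0.06 -0.01  5.25] dp if spun first [ 0.06 -0.01  5.25] spin -0.03
the job is handed in; nothing more can be done
None
```

The job is handed in at about 24 s: the striker was cocked, the carton slid clear of the clip boxes, laid in the bed and clamped against the stop, and the arm withdrawn. The boxes were last measured unmoved just after the slide, because my final check of them picked up no reading.

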